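# Unplugged torch for a raking-light board check

### The job

Switch the torch charger off by pulling the red-knobbed toggle on the orange supply strip fully over to its other end, towards the robot. Then draw the yellow torch straight out of its charging dock, turn it level and hold it in the gripper with its lens about 12 cm above the bench and about 12 cm short of the middle of the green circuit board, pointing at that middle, so that its light would rake across the board. Finish while holding it there, steady and touching nothing but the gripper, and leave the board and everything else on the bench where they are.

Things in the scene. Friction and masses are not known exactly. Their poses are not given: they have to be found in the camera images.
- switch (a joint): angle of the toggle in rad: about 1.0 = on (it leans to the strip's +x side, away from the robot), 0 = off (it leans to the strip's -x side, towards the robot); it swings 0.5 rad to either side of upright in the strip's x-z plane and stays wherever it is left. It is light: about 1 N at its knob moves it; hard stops at both ends
- switch_tip (a point): centre of the toggle's red ball, 26 mm in diameter, at the end of a 10 mm thick steel rod, 70 mm from the hinge axis
- switch_hinge (a point): middle of the toggle's hinge axis, 67 mm above the bench; the axis runs along the strip's y; a black block 70 x 50 mm reaches from the strip's top to 70 mm above the bench here, with a hinge drum to 80 mm
- strip: orange supply strip fixed on the bench, 85 (x) x 260 (y) x 45 mm high with two white sockets near its -y end and the toggle switch on top near its +y end, 55 mm from its middle; origin at its underside's centre, its -x side faces the robot
- dock: black and grey charging dock fixed on the bench, base plate 140 (x) x 100 (y) x 12 mm; a square socket on it, 30 mm wide inside, 40 mm outside and 45 mm deep, leans 45 degrees towards the dock's -x, so that the torch leans out over the dock's -x side; origin at the underside, near the plate's middle
- dock_seat (a point): centre of the socket's inner floor, 35 mm above the bench; the torch's tail sits here
- torch: round yellow torch, 150 mm long: body 28 mm across to 118 mm from the tail, then a black head 34 mm across; 0.13 to 0.24 kg, balance point about 90 mm from the tail. Origin: centre of the tail face; z: along its axis to the lens. Sits loosely in the dock, lens up, 45 deg from vertical, last 45 mm in the socket (1 mm play all round). Gripped 100 mm from the tail, the gripper clears the head
- torch_lens (a point): centre of the lens, on the torch's axis 150 mm from the tail
- torch_spot (a point): point in the air on the torch's axis, 120 mm ahead of the lens (270 mm from the tail)
- board: green circuit board 150 x 112 mm lying level in an aluminium holder 170 (x) x 132 (y) mm, board top 29 mm and highest part 40 mm above the bench; loose, 0.6 kg; origin at its middle, at bench height
- partsbox: open orange plastic compartment tray, 110 x 130 x 30 mm; origin at its underside's centre. A bystander
- driver: red-handled screwdriver 200 mm long lying on the bench; origin at mid length on its underside. A bystander
- spool: red spool of solder, 60 mm across, 54 mm high, standing; origin at its underside's centre. A bystander
- bottle: white bottle with orange cap, 66 mm across, 160 mm high, standing; origin at its underside's centre. A bystander
- spray: spray can, silver and white, 52 mm across, 150 mm high, standing; origin at its underside's centre. A bystander
- tape: blue roll of tape lying flat, 90 mm across, 20 mm high; origin at its underside's centre. A bystander
- pliers: pliers with red handles, about 145 mm long, lying flat, 16 mm high; origin near mid length at the underside. A bystander
Things that resemble listed ones, but are neither listed nor needed, are in the scene too. Of the things shaped like the torch, the yellow one is meant. Several things have the shape of the dock; the one meant has the colours described above.

How it is judged:
By the outcome, as a careful person would: the job done as asked, in the order asked, and still so for the second after the job is handed in, while the arm keeps its last pose, push and grip.
It also fails if it takes over 53 s, if anything falls off the work surface, if the arm or the gripper's body presses on something with over 40 N, if the wrist force passes 120 N, or if a joint passes its speed limit or range.

### The arm

A 7-joint arm with a two-finger parallel gripper is mounted at the origin on the work surface. World frame = base frame: x ahead of the robot, y to its left, z up, the work surface at z = 0. Lengths are in m, angles in rad, forces in N, time in s.
With the tool pointing down it reaches from about 0.425 to 0.925 m from the base axis. Payload 6.8 kg.
Tool frame: the origin (TCP) lies at the very end of the fingers, on their centre line; the grasp point (between the pads) lies 19 mm behind it; z points along the fingers, y is the line along which they close (so a half turn about z gives the same grasp; the last joint's range is limited). The gripper opens to 85 mm and grips with 20 to 120 N. Pads are 22 mm wide; open, the fingers measure 114 mm over their backs; the gripper's body (76 mm by 85 mm) begins 54 mm behind the grasp point. The pads swing forward as they close: fully open they stand 13 mm farther back than shut.
Start: joints at [-1.223, 0.477, 0.022, 1.555, -0.011, 1.109, -0.083], TCP at [0.297, 0.606, 0.199] pointing down, gripper open.
Joint ranges: [-2.96, 2.96], [-0.34, 2.1], [-1.41, 1.46], [0.24, 2.44], [-1.37, 4.51], [0.17, 1.92], [-2.96, 2.96]. Speed limits (rad/s): [2.39, 2.39, 3.14, 3.14, 3.14, 3.14, 3.14].

### API

Orientations are given as a unit quaternion [w, x, y, z].
In Python, from station import * gives the robot as it stands.
- The arm moves only by the tool jog_arm, never from a script. Its argument "moves" is one flat list of numbers, 7 for each row, row after row: the shift along the tool's x, y, z normalised to -1 to 1, where 1 is 20 mm, then the turn, a rotation vector about the tool's x, y, z normalised to -1 to 1, where 1 is 4 degrees, then the opening, from 0 (shut) to 1 (fully open). In form: [x, y, z, rx, ry, rz, claw, x, y, z, rx, ry, rz, claw, ...]. A call has exactly 8 rows; each row shifts and turns the commanded pose from where the row before left it, along the tool's axes as they then stand; what a row does not reach is not made up. A row lasts 1/12 s, in which the tool goes at most 41.7 mm and 7.16 degrees, less where a joint would pass 70% of its speed; a pose out of reach is approached as far as the arm can. A call with a number of a shift or a turn outside -1 to 1 is refused whole. A call with a gripper value outside its range is refused whole. The fingers move at their own pace and stop on an object; "grip_force" is the grip in N (left out, the last holds). Time passes only in rows, so rows that do not move let the fingers close, or fill a call up. It gives the time, the measured TCP pose, the force, the opening and the grip force at its end, in the units of the state.
- get_obs(): the state, without advancing time (a new reading comes with each control period).
- read_camera(name): name is "side" or "top" or "wrist"; returns a dict with "color" (420x560x3 uint8, blue, green, red), "fx", "fy", "cx", "cy" (pixels), "rvec" (rotation vector, rad) and "tvec" (3), from world to camera coordinates, as OpenCV has them. Camera axes: x right, y down, z forward; pixel columns grow to the right and rows downward; lengths in m; the calibration is good to about 2 mm. A picture is of the moment at which its call begins. There is no depth.
- hand_in(): hands the job in; it is judged then, once.
The state is a dict: "t": time; "q": joint angles; "joint_vel": joint speeds; "joint_torque": joint torques, N m; "eef_pos": TCP position; "tool_rot": TCP orientation; "contact_force": force on the tool from outside, world axes, zero at the start; "torque": the same for the moment, N m; "gripper_width": opening from 0.0 (shut) to 1.0 (fully open); "grasp_force": force on a finger pad.
Only numpy, scipy, OpenCV 4.12 (cv2) and the standard library are available. Lean on these libraries where they do the work, as an engineer would, in place of code of your own. Each camera call takes 0.05 s, during which the arm holds its last target. There are 200 camera calls.

## Working session

There is one attempt and no reset: what is moved stays moved. The work goes in short steps, Python scripts to look and compute and a tool call to move; the robot and the scene stay as the last step left them, time stands still between calls to the robot, and variables do not carry over. Pictures are saved under pics/ and viewed, at most 10 in all, crops included, and the job is handed in when it is done.

Besides the shell and the picture viewer there is one more tool, called as name(argument=value, ...), one argument or row to a line, values as JSON. jog_arm: Moves the arm, as the interface text tells. Scaled input: -1 to 1 covers 20 mm each way for a shift and 4 degrees each way for a turn. Its arguments: {"type":"object","properties":{"moves":{"type":"array"},"grip_force":{"type":"number"}},"required":["moves"]}

```bash
ls; mkdir -p pics; python3 - <<'E'
from station import *
import cv2,pickle
d={n:read_camera(n) for n in("side","top")}
pickle.dump(d,open('cam0.pkl','wb'))
for n in d: cv2.imwrite(f'pics/{n}0.png',d[n]['color']); print(n,d[n]['fx'],d[n]['rvec'],d[n]['tvec'])
o=get_obs();print(o)
E
```

```text
pics
side 493.6516251707398 [ 2.36581524 -0.28647856  0.14003109] [-0.49051104  0.23240421  1.57184841]
top 477.3066379594524 [ 2.18751484 -2.13164174  0.07306922] [0.02893808 0.52356507 1.30080345]
{'t': 0.1, 'q': array([-1.22310444,  0.477719  ,  0.02235646,  1.55631118, -0.01146481,
        1.10930545, -0.08310869]), 'joint_vel': array([-0.00015266, -0.00130555, -0.00016936, -0.00232079, -0.00038515,
       -0.00037334,  0.00146788]), 'joint_torque': array([ 3.61720617e-03, -5.97764111e+01,  1.61308195e+00, -2.81951076e+01,
        1.26834575e-02,  5.04514479e-03, -3.22596759e-05]), 'eef_pos': array([0.29689786, 0.60556871, 0.1981397 ]), 'tool_rot': array([-1.06256225e-04,  2.25920895e-01,  9.74145316e-01, -8.00327415e-04]), 'contact_force': array([-0.59596523, -1.07603089,  0.46120256]), 'torque': array([ 0.02832959,  0.01228296, -0.00136906]), 'grasp_force': 0.0, 'gripper_width': 0.9972146065537998}
```

View pics/side0.png

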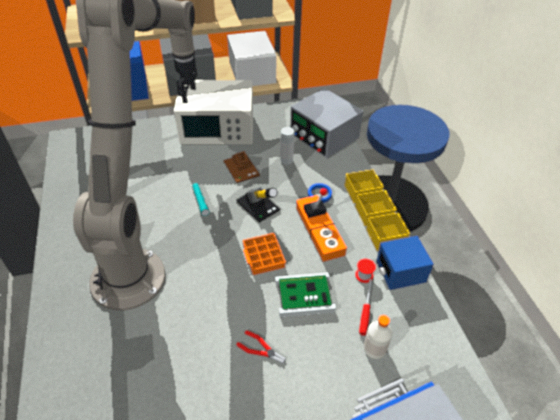

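View pics/top0.png

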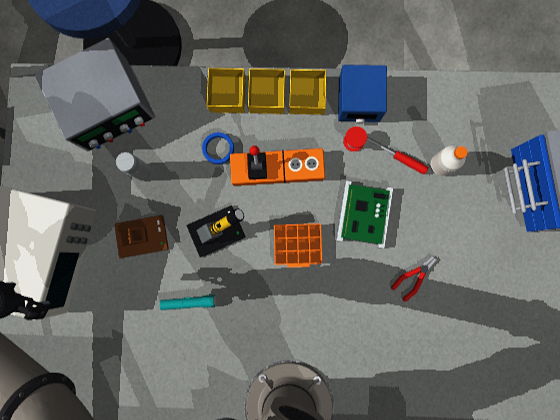

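The top view shows the strip at (278,166) with its red knob at (254,150), the dock at (216,230) with the torch head near (237,214), and the board at (366,212). The side view shows the dock at (258,203), the knob at (323,191) and the board at (305,293). I'll zoom in on these.

```bash
cat > h.py <<'E'
import numpy as np,cv2,pickle
from scipy.spatial.transform import Rotation as R
def cam(c):
    M=R.from_rotvec(np.ravel(c['rvec'])).as_matrix(); t=np.ravel(c['tvec']); return M,t
def ray(c,p):
    M,t=cam(c); d=np.array([(p[0]-c['cx'])/c['fx'],(p[1]-c['cy'])/c['fy'],1.]); d=M.T@d
    return -M.T@t,d/np.linalg.norm(d)
def plane(c,p,z):
    o,d=ray(c,p); return o+d*(z-o[2])/d[2]
def tri(c1,p1,c2,p2):
    o1,d1=ray(c1,p1);o2,d2=ray(c2,p2)
    s=np.linalg.lstsq(np.c_[d1,-d2],o2-o1,rcond=None)[0]
    a,b=o1+s[0]*d1,o2+s[1]*d2; return (a+b)/2,np.linalg.norm(a-b)
def proj(c,X):
    return cv2.projectPoints(np.atleast_2d(np.float64(X)),np.ravel(c['rvec']),np.ravel(c['tvec']),np.array([[c['fx'],0,c['cx']],[0,c['fy'],c['cy']],[0,0,1]]),None)[0].reshape(-1,2)
E
python3 - <<'E'
from h import *
d=pickle.load(open('cam0.pkl','rb'))
t=d['top']['color'][130:260,180:330];s=d['side']['color'][170:320,230:350]
cv2.imwrite('pics/c1.png',np.hstack([cv2.resize(t,(450,390),interpolation=2),cv2.resize(s[:130],(350,379),interpolation=2)[:390] if 0 else cv2.copyMakeBorder(cv2.resize(s[:97],(350,283),interpolation=2),0,107,0,0,0)]))
for n in d:
    c=d[n];h=cv2.cvtColor(c['color'],cv2.COLOR_BGR2HSV)
    for nm,lo,hi in (('yel',(20,120,110),(33,255,255)),('red',(0,180,90),(4,255,255)),('green',(55,120,40),(85,255,255)),('orange',(7,180,120),(14,255,255))):
        m=cv2.inRange(h,lo,hi); k,l,st,ce=cv2.connectedComponentsWithStats(m)
        for i in range(1,k):
            if 25<st[i,4]<6000 : 
                r=cv2.minAreaRect(cv2.findContours((l==i).astype('u1'),0,2)[0][0]); print(n,nm,st[i],ce[i].round(1),np.round(r[1],1),round(r[2],1))
E
```

```text
side yel [ 345  170   65   80 2671] [375.1 206.8] [83.6 37.6] 63.4
side yel [254 190  12   8  65] [260.3 193. ] [ 7. 11.] 90.0
side red [358 260  17  14 192] [366.1 266.3] [13. 16.] 90.0
side red [356 272  12  10  29] [359.7 277.9] [13.6  5. ] 38.7
side red [360 305  10  30 194] [364.4 319.4] [ 7.2 29.7] 8.1
side red [246 331  24  19  90] [257.8 338.9] [28.6  5.1] 37.3
side red [237 343  30  13 109] [251.7 350.1] [31.   5.7] 18.4
side green [293 113  14  14  99] [299.1 119.4] [16.6  6.4] 33.7
side green [310 125  15  14 112] [317.5 131.3] [17.4  7.1] 32.0
side green [ 280  276   51   33 1133] [303.7 292.2] [28.8 49. ] 85.2
side orange [ 54   0  12  30 186] [61.1 11.3] [30.7  8.3] 72.9
side orange [287   0   8  11  46] [291.5   3.3] [10.  7.] 90.0
side orange [280  26  14  51 514] [286.8  46.5] [50. 13.] 90.0
side orange [209  28  66  29 530] [232.   40.6] [23.4 65.6] 84.0
side orange [141  39  22  26 436] [151.2  51.8] [24.5 18.4] 80.5
side orange [ 70  48  17  51 331] [79.5 69.4] [52.2  7.5] 72.5
side orange [297 201  49  60 649] [320.9 232. ] [68.4 25.5] 63.4
side orange [ 244  234
[... 335 characters left out ...]
.] 90.0
top yel [213 216  17  16 132] [221.3 223.9] [ 9.8 17. ] 59.0
top red [344 127  23  24 421] [354.9 138.2] [20.6 24.6] 26.6
top red [250 146   9   9  69] [253.8 150.2] [8. 8.] 90.0
top red [394 151  34  23 302] [410.7 162.1] [35.9  8.6] 28.6
top red [392 267  34  34 286] [410.5 281.4] [21.9 34.6] 45.0
top green [117 110  21  11 104] [127.6 115.4] [ 4.9 21. ] 63.4
top green [ 341  185   49   59 1870] [365.1 214.4] [40.9 54.2] 8.9
top orange [454 147  13  12 122] [460.2 152.3] [11. 12.] 90.0
top orange [284 149  41  32 854] [304.1 164.6] [30.1 39.7] 86.4
top orange [ 230  151   54   33 1094] [256.3 167.9] [30.5 52.6] 87.1
top orange [ 274  224   48   43 1697] [297.3 244.5] [42. 47.] 90.0
```

View pics/c1.png

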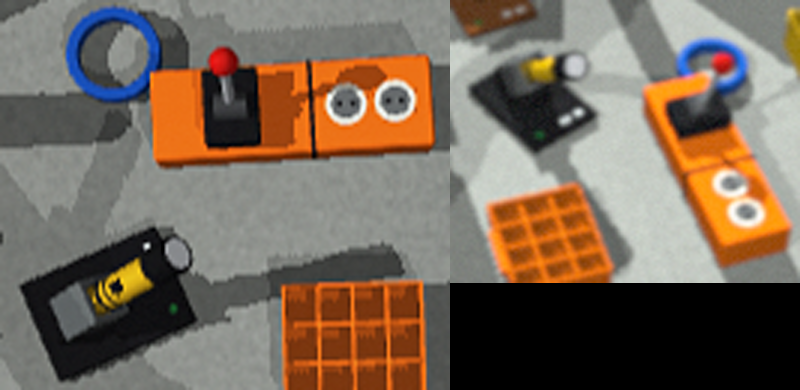

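The crop shows the torch's lens disc at about (239.3,214.7) in top and (272.9,192.6) in side. The red knob is at (254,150.3) and (323.2,191.3). The dock plate's corners are visible. Next I triangulate.

```bash
python3 - <<'E'
from h import *
np.set_printoptions(precision=4,suppress=True)
d=pickle.load(open('cam0.pkl','rb'));T,S=d['top'],d['side']
cr=lambda x,y:(x/3+180-1/3,y/3+130-1/3)
print('camT',ray(T,(280,210))[0],'camS',ray(S,(280,210))[0])
print('lens',tri(T,(239,214.4),S,(272.6,192.3)))
print('knob',tri(T,(253.8,150.2),S,(323,191.2)))
for n,p in dict(TL=(150,71),TR=(432,56),BR=(434,148),BL=(157,165)).items(): print('strip',n,plane(T,cr(*p),.045)[:2],plane(T,cr(*p),0)[:2])
P=[plane(T,cr(*p),.012)[:2] for p in((155,228),(197,320),(62,380),(22,288))]
P=np.array(P);print('dock',P,P.mean(0),[np.linalg.norm(P[i]-P[i-1]) for i in range(4)])
ax=(P[0]+P[1]-P[2]-P[3])/2;print('dock axis deg',np.degrees(np.arctan2(ax[1],ax[0])))
for c in (T,S):
    h=cv2.cvtColor(c['color'],cv2.COLOR_BGR2HSV);m=cv2.inRange(h,(50,80,30),(90,255,255))
    k,l,st,ce=cv2.connectedComponentsWithStats(m);m2=cv2.morphologyEx(m,cv2.MORPH_CLOSE,np.ones((5,5)))
    b=[x for x in cv2.findContours(m2,0,2)[0] if cv2.contourArea(x)>900]
    for x in b:
        if cv2.contourArea(x)>5000: continue
        bp=cv2.boxPoints(cv2.minAreaRect(x)); 
        q=np.float32([plane(c,p,.029)[:2] for p in x[:,0]]); r=cv2.minAreaRect(q); print('board',r)
print('TCP px',proj(T,[.297,.606,.199]))
E
```

```text
camT [0.3975 0.0048 1.345 ] camS [ 0.2267 -1.0047  1.3056]
lens (array([0.5079, 0.1395, 0.1419]), np.float64(0.0004817898358984843))
knob (array([0.6748, 0.1073, 0.1405]), np.float64(0.0002483975755753672))
strip TL [0.6867 0.1823] [0.6967 0.1884]
strip TR [ 0.7063 -0.078 ] [ 0.717  -0.0808]
strip BR [ 0.6205 -0.0814] [ 0.6283 -0.0843]
strip BL [0.5989 0.1726] [0.6059 0.1784]
dock [[0.5442 0.1766]
 [0.4589 0.1341]
 [0.3997 0.2582]
 [0.4846 0.2996]] [0.4719 0.2171] [np.float64(0.13669847279096833), np.float64(0.09533920331732565), np.float64(0.13746890119245975), np.float64(0.09441422473570343)]
dock axis deg -64.33463070194266
board ((0.5294219851493835, -0.19600023329257965), (0.11218120157718658, 0.15233048796653748), 82.07913208007812)
board ((0.5288372039794922, -0.19329476356506348), (0.10816453397274017, 0.1510610431432724), 82.28230285644531)
TCP px [[ 39.9987 294.7622]]
```

```bash
cat >> h.py <<'E'
def delta(o,p,Rt=None):
    w=o['tool_rot'];R0=R.from_quat([w[1],w[2],w[3],w[0]])
    print('shift units(20mm)',np.round(R0.inv().apply(np.array(p)-o['eef_pos'])/.02,2),end=' ')
    if Rt is not None:print('turn units(4deg)',np.round((R0.inv()*Rt).as_rotvec(degrees=True)/4,2),end=' ')
    print()
def rot(yaz,tilt=0):  # tool y azimuth deg, z down, then tilt about tool y
    a=np.radians(yaz);y=np.array([np.cos(a),np.sin(a),0]);z=np.array([0,0,-1.]);x=np.cross(y,z)
    return R.from_matrix(np.c_[x,y,z])*R.from_rotvec([0,np.radians(tilt),0])
E
python3 - <<'E'
from h import *
from station import get_obs
o=get_obs();Rt=rot(4.3);delta(o,[.680,.107,.2],Rt)
o2=dict(o);q=Rt.as_quat();o2['tool_rot']=[q[3],*q[:3]];delta(o2,[.680,.107,.2])
E
```

```text
shift units(20mm) [-28.17 -13.95  -0.07] turn units(4deg) [-2.00e-02  1.00e-02  1.49e+01] 
shift units(20mm) [-26.29  17.23  -0.09]
```

jog_arm(
  moves=[0, 0, 0, 0, 0, 1, 0.6, 0, 0, 0, 0, 0, 1, 0.6, 0, 0, 0, 0, 0, 1, 0.6, 0, 0, 0, 0, 0, 1, 0.6, 0, 0, 0, 0, 0, 1, 0.6, 0, 0, 0, 0, 0, 1, 0.6, 0, 0, 0, 0, 0, 1, 0.6, 0, 0, 0, 0, 0, 1, 0.6],
)

```text
t: 0.77
eef_pos: [0.2969, 0.6057, 0.1984]
tool_rot: [0.0, 0.487, 0.873, -0.001]
contact_force: [-0.4, 0.6, 0.7]
gripper_width: 0.602
grasp_force: 0.0
```

jog_arm(
  moves=[0, 0, 0, 0, 0, 1, 0.6, 0, 0, 0, 0, 0, 1, 0.6, 0, 0, 0, 0, 0, 1, 0.6, 0, 0, 0, 0, 0, 1, 0.6, 0, 0, 0, 0, 0, 1, 0.6, 0, 0, 0, 0, 0, 1, 0.6, 0, 0, 0, 0, 0, 0.9, 0.6, -0.82, 0.54, 0, 0, 0, 0, 0.6],
)

```text
t: 1.43
eef_pos: [0.3049, 0.5935, 0.1981]
tool_rot: [-0.001, 0.679, 0.734, -0.001]
contact_force: [-1.1, 0.4, -0.6]
gripper_width: 0.599
grasp_force: 0.0
```

jog_arm(
  moves=[-0.82, 0.54, 0, 0, 0, 0, 0.6, -0.82, 0.54, 0, 0, 0, 0, 0.6, -0.82, 0.54, 0, 0, 0, 0, 0.6, -0.82, 0.54, 0, 0, 0, 0, 0.6, -0.82, 0.54, 0, 0, 0, 0, 0.6, -0.82, 0.54, 0, 0, 0, 0, 0.6, -0.82, 0.54, 0, 0, 0, 0, 0.6, -0.82, 0.54, 0, 0, 0, 0, 0.6],
)

```text
t: 2.1
eef_pos: [0.4053, 0.4651, 0.1985]
tool_rot: [0.0, 0.68, 0.733, -0.0]
contact_force: [-0.1, 0.5, 0.2]
gripper_width: 0.601
grasp_force: 0.0
```

jog_arm(
  moves=[-0.82, 0.54, 0, 0, 0, 0, 0.6, -0.82, 0.54, 0, 0, 0, 0, 0.6, -0.82, 0.54, 0, 0, 0, 0, 0.6, -0.82, 0.54, 0, 0, 0, 0, 0.6, -0.82, 0.54, 0, 0, 0, 0, 0.6, -0.82, 0.54, 0, 0, 0, 0, 0.6, -0.82, 0.54, 0, 0, 0, 0, 0.6, -0.82, 0.54, 0, 0, 0, 0, 0.6],
)

```text
t: 2.77
eef_pos: [0.5012, 0.3408, 0.1986]
tool_rot: [-0.0, 0.68, 0.733, -0.0]
contact_force: [0.5, -0.2, -0.7]
gripper_width: 0.598
grasp_force: 0.0
```

jog_arm(
  moves=[-0.82, 0.54, 0, 0, 0, 0, 0.6, -0.82, 0.54, 0, 0, 0, 0, 0.6, -0.82, 0.54, 0, 0, 0, 0, 0.6, -0.82, 0.54, 0, 0, 0, 0, 0.6, -0.82, 0.54, 0, 0, 0, 0, 0.6, -0.82, 0.54, 0, 0, 0, 0, 0.6, -0.82, 0.54, 0, 0, 0, 0, 0.6, 0, 0, 0, 0, 0, 0, 0.6],
)

```text
t: 3.43
eef_pos: [0.5873, 0.2278, 0.1988]
tool_rot: [0.001, 0.682, 0.731, -0.001]
contact_force: [1.3, -0.5, 0.9]
gripper_width: 0.596
grasp_force: 0.0
```

```bash
python3 - <<'E'
from h import *
from station import *
o=get_obs();print(o['eef_pos'],o['q']);delta(o,[.680,.107,.2],rot(4.3))
c=read_camera('wrist');cv2.imwrite('pics/w1.png',c['color']);pickle.dump(c,open('w1.pkl','wb'))
print(proj(c,[[.68,.107,.128],[.649,.1037,.08]]))
E
```

```text
[0.58729272 0.22783172 0.19882836] [-0.75138275  0.41897643  0.37865401  1.68978555 -0.16932648  1.06566676
 -0.25142867]
shift units(20mm) [-6.35  4.21 -0.04] turn units(4deg) [ 0.01  0.04 -0.09] 
[[391.81768798 371.54276383]
 [342.22428413 336.75371804]]
```

View pics/w1.png

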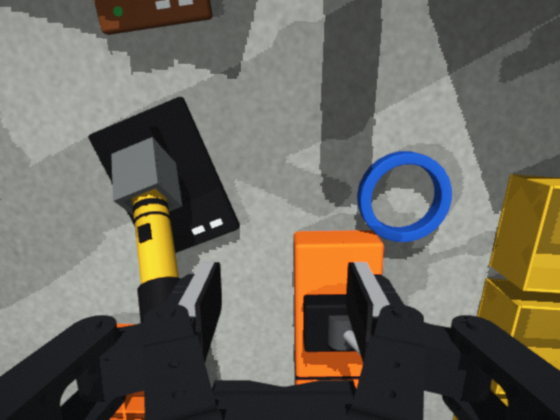

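The wrist view shows the dock top-left with the torch's yellow body from (151,205) to (158,278). The strip and hinge block are at (338,330), partly hidden by the right finger. I'll continue to above the knob.

jog_arm(
  moves=[-0.82, 0.54, 0, 0, 0, 0, 0.6, -0.82, 0.54, 0, 0, 0, 0, 0.6, -0.82, 0.54, 0, 0, 0, 0, 0.6, -0.82, 0.54, 0, 0, 0, 0, 0.6, -0.82, 0.54, 0, 0, 0, 0, 0.6, -0.82, 0.54, 0, 0, 0, 0, 0.6, -0.82, 0.54, 0, 0, 0, 0, 0.6, -0.6, 0.43, 0, 0, 0, 0, 0.6],
)

```text
t: 4.15
eef_pos: [0.6786, 0.1125, 0.1986]
tool_rot: [-0.0, 0.68, 0.733, -0.0]
contact_force: [-0.2, 0.5, 0.3]
gripper_width: 0.6
grasp_force: 0.0
```

```bash
python3 - <<'E'
from h import *
from station import *
np.set_printoptions(precision=4,suppress=True)
o=get_obs();print(o['eef_pos'],o['q']);delta(o,[.680,.107,.2],rot(4.3))
d=pickle.load(open('cam0.pkl','rb'));T,S=d['top'],d['side']
h=cv2.cvtColor(S['color'],cv2.COLOR_BGR2HSV)[180:205,310:335]
m=cv2.inRange(h,(0,150,60),(6,255,255))|cv2.inRange(h,(174,150,60),(180,255,255));y,x=np.nonzero(m);print(len(x),x.mean()+310,y.mean()+180,proj(S,[.68,.107,.128]))
w=pickle.load(open('w1.pkl','rb'));hw=cv2.cvtColor(w['color'],cv2.COLOR_BGR2HSV)
m=cv2.inRange(hw,(18,120,80),(35,255,255));m[:,220:]=0;yy=np.arange(205,275,10)
for v in yy: xs=np.nonzero(m[v])[0]; print(v,xs.min(),xs.max(),(xs.min()+xs.max())/2)
lens=np.array([.5079,.1395,.1419])
for az in(-62,-64.7,-67):
    a=np.array([np.cos(np.radians(az)),np.sin(np.radians(az)),1])*.70711
    print(az,proj(w,[lens-s*a for s in(.05,.08,.1)]).round(1).tolist())
E
```

```text
[0.6786 0.1125 0.1986] [-0.5238  0.5217  0.3965  1.5409 -0.2153  1.123  -0.0061]
shift units(20mm) [-0.28  0.05 -0.07] turn units(4deg) [-0.01 -0.   -0.  ] 
33 322.90909090909093 191.3030303030303 [[324.2231 193.6459]]
205 141 163 152.0
215 133 164 148.5
225 135 170 152.5
235 136 171 153.5
245 137 173 155.0
255 138 174 156.0
265 139 176 157.5
-62 [[155.1, 269.5], [150.9, 237.0], [148.3, 217.0]]
-64.7 [[157.0, 268.7], [153.8, 235.8], [151.8, 215.6]]
-67 [[158.7, 268.1], [156.3, 234.9], [154.9, 214.4]]
```

jog_arm(
  moves=[-0.28, 0.05, 0, 0, 0, 0, 0.6, 0, 0, 0.65, 0, 0, 0, 0.6, 0, 0, 0.65, 0, 0, 0, 0.6, 0, 0, 0.65, 0, 0, 0, 0.6, 0, 0, 0.65, 0, 0, 0, 0.6, 0, 0, 0.65, 0, 0, 0, 0.6, 0, 0, 0.65, 0, 0, 0, 0.6, 0, 0, 0.65, 0, 0, 0, 0.6],
)

```text
t: 4.82
eef_pos: [0.6794, 0.1077, 0.1063]
tool_rot: [-0.0, 0.68, 0.733, -0.0]
contact_force: [0.2, 0.1, 1.2]
gripper_width: 0.597
grasp_force: 0.0
```

jog_arm(
  moves=[0, -0.4, 0, 0, 0, 0, 0.6, 0, -0.5, 0, 0, 0, 0, 0.6, 0, -0.5, 0, 0, 0, 0, 0.6, 0, -0.5, 0, 0, 0, 0, 0.6, 0, -0.5, 0, 0, 0, 0, 0.6, 0, -0.5, 0, 0, 0, 0, 0.6, 0, -0.4, 0, 0, 0, 0, 0.6, 0, -0.2, 0, 0, 0, 0, 0.6],
)

```text
t: 5.48
eef_pos: [0.613, 0.1018, 0.1123]
tool_rot: [0.002, 0.681, 0.733, 0.004]
contact_force: [-0.7, -1.4, 15.1]
gripper_width: 0.602
grasp_force: 7.5
```

```bash
python3 - <<'E'
from h import *
from station import *
o=get_obs();print(o['eef_pos'],o['contact_force'],o['torque'],o['grasp_force'])
a=read_camera('side')['color'][150:250,260:380];b=read_camera('wrist')['color'];t=read_camera('top')['color'][120:200,210:330]
a=cv2.resize(a,(400,333),interpolation=2);t=cv2.resize(t,(400,267),interpolation=2)
cv2.imwrite('pics/m1.png',np.hstack([np.vstack([a,t]),np.vstack([cv2.resize(b,(400,300)),np.zeros((300,400,3),'u1')])]))
E
```

```text
[0.61303715 0.101829   0.11227093] [-0.7269729  -1.41448826 15.14600166] [-0.26477209 -0.21643533 -0.05887721] 7.495954781770706
```

View pics/m1.png

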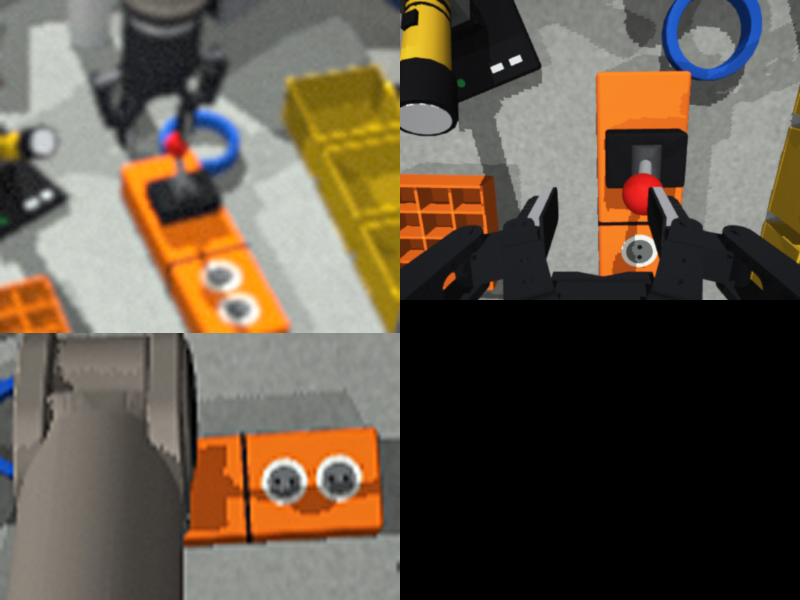

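The side crop shows the ball at (174,142), next to the far finger's tip. In the wrist view the ball is at (642,195), against the right pad. Next I find where the ball is now.

```bash
python3 - <<'E'
from h import *
from station import *
np.set_printoptions(precision=4,suppress=True)
S=read_camera('side');W=read_camera('wrist');P={}
for n,c in(('s',S),('w',W)):
    h=cv2.cvtColor(c['color'],cv2.COLOR_BGR2HSV);m=cv2.inRange(h,(0,190,70),(4,255,255))|cv2.inRange(h,(175,190,70),(180,255,255))
    if n=='s': m[:,:300]=0;m[:,335:]=0;m[:175]=0;m[210:]=0
    k,l,st,ce=cv2.connectedComponentsWithStats(m);i=1+np.argmax(st[1:,4]);P[n]=ce[i];print(n,st[i],ce[i])
print('ball',tri(S,P['s'],W,P['w']))
print([plane(W,P['w'],z) for z in(.12,.128,.137)],ray(W,P['w'])[0])
o=get_obs();w=o['tool_rot'];R0=R.from_quat([*w[1:],w[0]])
for dz in(0,-.02):
  for s in(1,-1): print(dz,s,proj(W,o['eef_pos']+R0.apply([0,s*.0255,dz])))
E
```

```text
s [310 190   6   7  24] [312.3333 193.2917]
w [ 311  243   58   58 1993] [333.9368 269.0156]
ball (array([0.6353, 0.1061, 0.1401]), np.float64(0.002907388245966743))
[array([0.6376, 0.0979, 0.12  ]), array([0.6361, 0.1013, 0.128 ]), array([0.6345, 0.1051, 0.137 ])] [0.6065 0.1693 0.2873]
0 1 [[334.5441 252.1261]]
0 -1 [[232.9449 252.184 ]]
-0.02 1 [[340.4182 268.2822]]
-0.02 -1 [[227.1299 268.3468]]
```

The ball is at (0.635, 0.106, 0.139), so the toggle has swung past upright. The ball slipped in above the pads and is caught under the linkage. I'll back off, raise the tool about 14 mm and pull again.

jog_arm(
  moves=[0, 0.4, 0, 0, 0, 0, 0.6, 0, 0.4, 0, 0, 0, 0, 0.6, 0, 0, 0, 0, 0, 0, 0.6, 0, 0, -0.4, 0, 0, 0, 0.6, 0, 0, -0.4, 0, 0, 0, 0.6, 0, 0, 0, 0, 0, 0, 0.6, 0, 0, 0, 0, 0, 0, 0.6, 0, 0, 0, 0, 0, 0, 0.6],
)

```text
t: 6.4
eef_pos: [0.6253, 0.1033, 0.1236]
tool_rot: [-0.0, 0.68, 0.733, -0.0]
contact_force: [-0.7, 0.5, -0.5]
gripper_width: 0.598
grasp_force: 0.0
```

```bash
cat > ball.py <<'E'
from h import *
from station import *
np.set_printoptions(precision=4,suppress=True)
S=read_camera('side');W=read_camera('wrist');P={}
for n,c in(('s',S),('w',W)):
    h=cv2.cvtColor(c['color'],cv2.COLOR_BGR2HSV);m=cv2.inRange(h,(0,190,70),(4,255,255))|cv2.inRange(h,(175,190,70),(180,255,255))
    if n=='s': m[:,:295]=0;m[:,335:]=0;m[:175]=0;m[210:]=0
    k,l,st,ce=cv2.connectedComponentsWithStats(m)
    if k<2: print(n,'none');continue
    i=1+np.argmax(st[1:,4]);P[n]=ce[i];print(n,st[i],ce[i])
if len(P)==2:print('ball',tri(S,P['s'],W,P['w']))
if 'w' in P:print([plane(W,P['w'],z) for z in(.128,.137)])
o=get_obs();print(o['t'],o['eef_pos'],o['contact_force'],o['grasp_force'])
E
python3 ball.py
```

```text
s [314 189   6   6  26] [316.6538 191.6154]
w [ 316  236   55   55 1874] [339.1083 260.1846]
ball (array([0.6513, 0.1084, 0.1424]), np.float64(0.0024881775853167853))
[array([0.6527, 0.1029, 0.128 ]), array([0.651 , 0.1065, 0.137 ])]
6.5 [0.6253 0.1033 0.1233] [ 0.0084  0.1963 -0.6358] 0.0
```

```bash
python3 - <<'E'
from h import *
from station import *
b=read_camera('wrist')['color'][160:400,180:500];a=read_camera('side')['color'][150:230,270:370]
cv2.imwrite('pics/m2.png',np.hstack([cv2.resize(b,(480,360)),cv2.resize(a,(320,256),interpolation=2)[:360] if 0 else cv2.copyMakeBorder(cv2.resize(a,(320,256),interpolation=2),0,104,0,0,0)]))
E
```

```text
(no output)
```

View pics/m2.png

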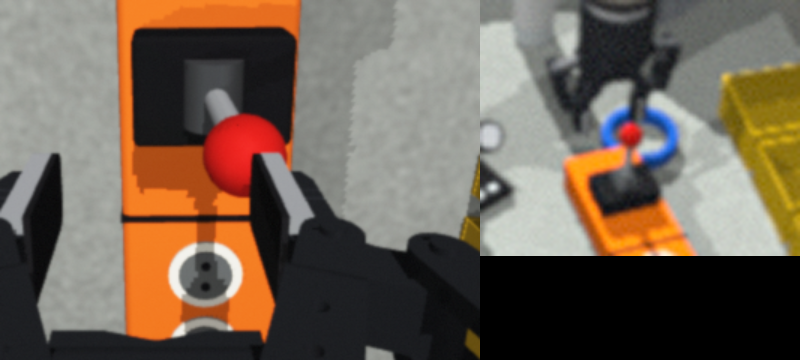

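The wrist crop shows the pads' tips at full-image (220,263) and (350,263), and the finger's end sits over the ball. Half open, the pads may be much farther back than I assumed, so I'll check that.

```bash
python3 - <<'E'
from h import *
from station import *
from scipy.optimize import fsolve
W=read_camera('wrist');o=get_obs();w=o['tool_rot'];R0=R.from_quat([*w[1:],w[0]])
for ex in(-.011,0,.011):
    f=lambda v:(proj(W,[o['eef_pos']+R0.apply([ex,v[0],v[1]]),o['eef_pos']+R0.apply([ex,-v[0],v[1]])])-[[350,263],[220,263]]).reshape(-1)
    from scipy.optimize import least_squares
    r=least_squares(f,[.026,-.01]);print(ex,r.x,r.cost)
E
```

```text
-0.011 [0.03521375 0.01237706] 1.7608196255532416
0 [ 0.03031125 -0.01371111] 1.715552694556935
0.011 [ 0.02540875 -0.03979927] 1.6537930507212606
```

The finger's end was resting on top of the ball. I'll lift, go behind the ball and push with closed fingers, where the tip height is known.

jog_arm(
  moves=[0, 0, -0.9, 0, 0, 0, 0.6, 0, 0, -0.9, 0, 0, 0, 0.6, 0, 0, -0.9, 0, 0, 0, 0, 0, 0.8, -0.4, 0, 0, 0, 0, 0, 0.8, 0, 0, 0, 0, 0, 0, 0.8, 0, 0, 0, 0, 0, 0, 0.8, 0, 0, 0, 0, 0, 0, 0.4, 0, 0, 0, 0, 0],
)

```text
t: 7.32
eef_pos: [0.6991, 0.1088, 0.1856]
tool_rot: [0.0, 0.68, 0.733, 0.0]
contact_force: [-0.2, 1.5, -0.0]
gripper_width: 0.001
grasp_force: 0.0
```

jog_arm(
  moves=[0, 0, 0, 0, 0, 0, 0, 0, 0, 0.6, 0, 0, 0, 0, 0, 0, 0.6, 0, 0, 0, 0, 0, 0, 0.6, 0, 0, 0, 0, 0, 0, 0.6, 0, 0, 0, 0, 0, 0, 0.6, 0, 0, 0, 0, 0, 0, 0.6, 0, 0, 0, 0, 0, 0, 0, 0, 0, 0, 0],
)

```text
t: 7.98
eef_pos: [0.6956, 0.1086, 0.1104]
tool_rot: [-0.001, 0.68, 0.733, -0.002]
contact_force: [-0.6, 0.1, -0.7]
gripper_width: -0.001
grasp_force: 0.0
```

```bash
python3 ball.py
```

```text
s [314 189   6   7  27] [316.6667 191.8889]
w [ 153  244   60   59 2783] [182.5541 273.1966]
ball (array([0.6531, 0.1076, 0.1416]), np.float64(0.0013638326246072704))
[array([0.6501, 0.1009, 0.128 ]), array([0.6525, 0.1052, 0.137 ])]
8.0833 [0.6974 0.1086 0.1133] [ 0.3308 -0.1405  0.6034] 0.0
```

jog_arm(
  moves=[0, -0.4, 0.2, 0, 0, 0, 0, 0, -0.4, 0, 0, 0, 0, 0, 0, -0.4, 0, 0, 0, 0, 0, 0, -0.4, 0, 0, 0, 0, 0, 0, -0.4, 0, 0, 0, 0, 0, 0, -0.3, 0, 0, 0, 0, 0, 0, -0.2, 0, 0, 0, 0, 0, 0, 0, 0, 0, 0, 0, 0],
)

```text
t: 8.75
eef_pos: [0.647, 0.1049, 0.1103]
tool_rot: [-0.0, 0.68, 0.733, -0.0]
contact_force: [-0.1, -0.2, 1.5]
gripper_width: 0.001
grasp_force: 0.3
```

```bash
python3 ball.py
```

```text
s [308 191   6   7  24] [310.75  194.125]
w [ 217  244   52   60 1845] [239.1621 269.3198]
ball (array([0.6298, 0.1061, 0.138 ]), np.float64(0.003104538920101182))
[array([0.6274, 0.1021, 0.128 ]), array([0.6282, 0.1062, 0.137 ])]
8.85 [0.6476 0.1051 0.1099] [-0.3159  0.7706 -0.2231] 0.08041508495807648
```

jog_arm(
  moves=[0, -0.15, 0, 0, 0, 0, 0, 0, -0.15, 0, 0, 0, 0, 0, 0, -0.15, 0, 0, 0, 0, 0, 0, -0.15, 0, 0, 0, 0, 0, 0, -0.1, 0, 0, 0, 0, 0, 0, 0, 0, 0, 0, 0, 0, 0, 0, 0, 0, 0, 0, 0, 0, 0, 0, 0, 0, 0, 0],
)

```text
t: 9.52
eef_pos: [0.6338, 0.1039, 0.1099]
tool_rot: [-0.0, 0.68, 0.733, -0.0]
contact_force: [0.2, -0.2, -0.1]
gripper_width: 0.004
grasp_force: 0.0
```

jog_arm(
  moves=[0, -0.1, 0, 0, 0, 0, 0, 0, -0.1, 0, 0, 0, 0, 0, 0, 0, 0, 0, 0, 0, 0, 0, 0, 0, 0, 0, 0, 0, 0, 0, 0, 0, 0, 0, 0, 0, 0, 0, 0, 0, 0, 0, 0, 0, 0, 0, 0, 0, 0, 0, 0, 0, 0, 0, 0, 0],
)

```text
t: 10.18
eef_pos: [0.63, 0.1036, 0.11]
tool_rot: [-0.0, 0.68, 0.733, -0.0]
contact_force: [-0.1, -0.9, 0.3]
gripper_width: -0.001
grasp_force: 0.1
```

```bash
python3 ball.py
```

```text
s [305 193   5   6  22] [307.0909 195.7727]
w [ 232  241   53   52 1301] [252.3005 260.917 ]
ball (array([0.6174, 0.1067, 0.1324]), np.float64(0.003159141873997278))
[array([0.6157, 0.1053, 0.128 ]), array([0.6162, 0.1091, 0.137 ])]
10.2833 [0.63   0.1036 0.11  ] [-0.4337 -0.0473  0.4915] 0.12177152093499899
```

jog_arm(
  moves=[0, -0.1, 0, 0, 0, 0, 0, 0, -0.05, 0, 0, 0, 0, 0, 0, 0, 0, 0, 0, 0, 0, 0, 0, 0, 0, 0, 0, 0, 0, 0, 0, 0, 0, 0, 0, 0, 0, 0, 0, 0, 0, 0, 0, 0, 0, 0, 0, 0, 0, 0, 0, 0, 0, 0, 0, 0],
)

```text
t: 10.95
eef_pos: [0.627, 0.1033, 0.11]
tool_rot: [-0.0, 0.68, 0.733, -0.0]
contact_force: [0.7, 0.0, 1.3]
gripper_width: -0.002
grasp_force: 0.4
```

jog_arm(
  moves=[0, -0.1, 0, 0, 0, 0, 0, 0, -0.05, 0, 0, 0, 0, 0, 0, 0, 0, 0, 0, 0, 0, 0, 0, 0, 0, 0, 0, 0, 0, 0, 0, 0, 0, 0, 0, 0, 0, 0, 0, 0, 0, 0, 0, 0, 0, 0, 0, 0, 0, 0, 0, 0, 0, 0, 0, 0],
)

```text
t: 11.62
eef_pos: [0.6239, 0.1031, 0.11]
tool_rot: [-0.0, 0.68, 0.733, -0.0]
contact_force: [-0.0, -0.1, 1.6]
gripper_width: 0.0
grasp_force: 0.5
```

```bash
python3 ball.py
```

```text
s [304 194   6   6  20] [306.8 196.6]
w [243 240  52  43 983] [263.6877 256.1007]
ball (array([0.6164, 0.1071, 0.1282]), np.float64(0.0038082690929523827))
[array([0.6146, 0.1075, 0.128 ]), array([0.6148, 0.1112, 0.137 ])]
11.7167 [0.6239 0.1031 0.1099] [-0.7591 -0.5483  1.5735] 0.4790855012834072
```

jog_arm(
  moves=[0, -0.1, 0, 0, 0, 0, 0, 0, -0.1, 0, 0, 0, 0, 0, 0, 0, 0, 0, 0, 0, 0, 0, 0, 0, 0, 0, 0, 0, 0, 0, 0, 0, 0, 0, 0, 0, 0, 0, 0, 0, 0, 0, 0, 0, 0, 0, 0, 0, 0, 0, 0, 0, 0, 0, 0, 0],
)

```text
t: 12.38
eef_pos: [0.62, 0.1028, 0.11]
tool_rot: [-0.0, 0.68, 0.733, -0.0]
contact_force: [-0.1, 0.2, 0.5]
gripper_width: 0.001
grasp_force: 0.3
```

jog_arm(
  moves=[0, -0.1, 0, 0, 0, 0, 0, 0, -0.1, 0, 0, 0, 0, 0, 0, 0, 0, 0, 0, 0, 0, 0, 0, 0, 0, 0, 0, 0, 0, 0, 0, 0, 0, 0, 0, 0, 0, 0, 0, 0, 0, 0, 0, 0, 0, 0, 0, 0, 0, 0, 0, 0, 0, 0, 0, 0],
)

```text
t: 13.05
eef_pos: [0.616, 0.1026, 0.11]
tool_rot: [-0.0, 0.68, 0.733, -0.0]
contact_force: [0.9, 0.0, 0.1]
gripper_width: -0.001
grasp_force: 0.2
```

```bash
python3 ball.py; python3 - <<'E'
from h import *
from station import *
b=read_camera('wrist')['color'][160:400,180:500];a=read_camera('side')['color'][150:230,270:370]
cv2.imwrite('pics/m3.png',np.hstack([cv2.resize(b,(480,360)),cv2.copyMakeBorder(cv2.resize(a,(320,256),interpolation=2),0,104,0,0,0)]))
E
```

```text
s [305 196   5   3  11] [307.0909 197.    ]
w [260 240  56  32 875] [289.6171 254.1017]
ball (array([0.6191, 0.1075, 0.1252]), np.float64(0.0012950966116583409))
[array([0.6183, 0.1088, 0.128 ]), array([0.6179, 0.1123, 0.137 ])]
13.15 [0.616  0.1026 0.11  ] [-0.4542  0.056   1.0954] 0.22138362284749746
```

View pics/m3.png

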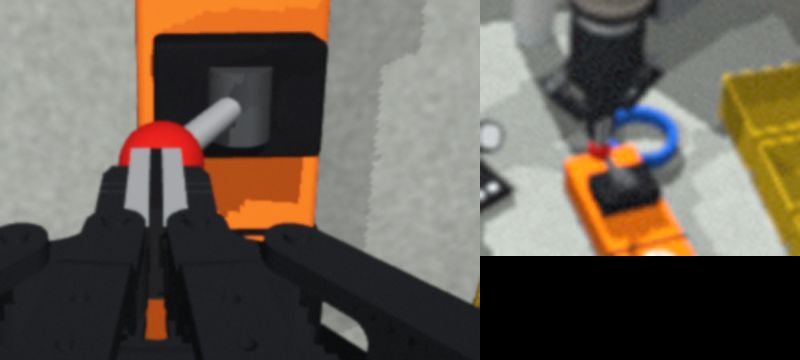

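The fingers seem to have ridden over the ball, so the reported TCP may not match the visible fingertips. I'll compare projections before going on.

```bash
python3 - <<'E'
from h import *
from station import *
np.set_printoptions(precision=1,suppress=True)
d=pickle.load(open('cam0.pkl','rb'));S=d['side']
print('start proj side TCP, -20,-40mm',proj(S,[[.297,.606,z] for z in(.199,.219,.239,.27)]).tolist())
g=cv2.cvtColor(S['color'],cv2.COLOR_BGR2GRAY);print('start rows dark extents')
for v in range(82,108,2):
    x=np.nonzero(g[v,170:215]<60)[0]+170;print(v,x.min() if len(x) else '',x.max() if len(x) else '',end=' | ')
W=read_camera('wrist');o=get_obs();w=o['tool_rot'];R0=R.from_quat([*w[1:],w[0]])
print();print('wrist TCP proj',[(ex,dz,proj(W,o['eef_pos']+R0.apply([ex,0,dz]))[0].tolist()) for ex in(-.011,0,.011) for dz in(0,-.02,-.04)])
S2=read_camera('side');print('side TCP',[proj(S2,o['eef_pos']+R0.apply([0,0,dz]))[0].tolist() for dz in(0,-.02,-.04)])
print('ball if at end',proj(S2,[.615,.104,.128]),proj(W,[.615,.104,.128]))
E
```

```text
start proj side TCP, -20,-40mm [[190.54720935117666, 106.92274976658773], [189.9405002886905, 102.50906920039947], [189.32434744185613, 98.02668709334745], [188.35012530780725, 90.9394263845955]]
start rows dark extents
82 173 193 | 84 175 194 | 86 175 194 | 88 173 194 | 90 176 185 | 92 176 185 | 94 171 185 | 96 183 184 | 98 183 185 | 100 184 185 | 102   | 104   | 106   | 
wrist TCP proj [(-0.011, 0, [283.5203319018749, 272.41067042945053]), (-0.011, -0.02, [283.53001864515306, 290.5802894673903]), (-0.011, -0.04, [283.5421751296039, 313.38245165756706]), (0, 0, [283.507540275542, 252.19647437661283]), (0, -0.02, [283.5159246212384, 268.3579371552931]), (0, -0.04, [283.5264888325748, 288.72125642751064]), (0.011, 0, [283.49434158903733, 231.33901421524996]), (0.011, -0.02, [283.50132957801407, 245.3456168626533]), (0.011, -0.04, [283.5101709655404, 263.0671390833239])]
side TCP [[306.20350219885546, 201.36150789173266], [306.526936780243, 197.20405799636092], [306.8560577769169, 192.97351453586623]]
ball if at end [[306.1 197.4]] [[281.5 263.4]]
```

jog_arm(
  moves=[0, 0.7, 0, 0, 0, 0, 0, 0, 0.9, 0, 0, 0, 0, 0, 0, 0.9, 0, 0, 0, 0, 0, 0, 0.7, 0, 0, 0, 0, 0, 0, 0, 0.4, 0, 0, 0, 0, 0, 0, 0.4, 0, 0, 0, 0, 0, 0, 0.3, 0, 0, 0, 0, 0, 0, 0, 0, 0, 0, 0],
)

```text
t: 14.02
eef_pos: [0.6996, 0.1093, 0.1013]
tool_rot: [0.013, 0.68, 0.733, 0.016]
contact_force: [21.9, 2.2, 34.1]
gripper_width: 0.004
grasp_force: 20.6
```

```bash
python3 ball.py
```

```text
s [322 189   6   6  24] [324.6667 191.375 ]
w [ 215  247   53   60 1901] [237.3977 272.6954]
ball (array([0.6804, 0.1112, 0.1347]), np.float64(0.003678644142923849))
[array([0.6783, 0.1088, 0.128 ]), array([0.6788, 0.1129, 0.137 ])]
14.1167 [0.6991 0.1092 0.1015] [22.3117  2.9602 33.8745] 20.599757730960846
```

The ball has been dragged back to "on", and the contact direction shows the fingertips' true end lies about 37 mm short of the reported TCP along the tool. The wrist and start views give the same figure, so I'll allow for it. I'll lift, go farther behind and lower.

jog_arm(
  moves=[0, 0, -0.8, 0, 0, 0, 0, 0, 0.3, -0.4, 0, 0, 0, 0, 0, 0.8, 0, 0, 0, 0, 0, 0, 0.2, 0, 0, 0, 0, 0, 0, 0, 0.6, 0, 0, 0, 0, 0, 0, 0.6, 0, 0, 0, 0, 0, 0, 0.3, 0, 0, 0, 0, 0, 0, 0, 0, 0, 0, 0],
)

```text
t: 14.78
eef_pos: [0.7027, 0.1089, 0.0781]
tool_rot: [-0.002, 0.68, 0.733, -0.003]
contact_force: [-0.3, -0.2, -0.4]
gripper_width: 0.001
grasp_force: 0.0
```

```bash
python3 ball.py
```

```text
s [320 189   6   6  26] [322.4231 191.0385]
w [ 158  271   73   49 2582] [195.3567 295.0701]
ball (array([0.6736, 0.1125, 0.1367]), np.float64(0.0019151838916631476))
[array([0.6708, 0.1081, 0.128 ]), array([0.6728, 0.113 , 0.137 ])]
14.8833 [0.7046 0.1091 0.0807] [0.9203 0.196  0.7619] 0.0
```

jog_arm(
  moves=[0, -0.4, 0, 0, 0, 0, 0, 0, -0.4, 0, 0, 0, 0, 0, 0, -0.4, 0, 0, 0, 0, 0, 0, -0.4, 0, 0, 0, 0, 0, 0, -0.4, 0, 0, 0, 0, 0, 0, -0.4, 0, 0, 0, 0, 0, 0, -0.3, 0, 0, 0, 0, 0, 0, 0, 0, 0, 0, 0, 0],
)

```text
t: 15.55
eef_pos: [0.65, 0.1052, 0.0818]
tool_rot: [-0.001, 0.68, 0.733, -0.001]
contact_force: [-0.8, 0.5, 0.1]
gripper_width: -0.001
grasp_force: 0.0
```

```bash
python3 ball.py
```

```text
s [306 192   7   7  32] [308.875  194.8125]
w [ 174  269   70   52 2511] [208.8769 293.2302]
ball (array([0.6245, 0.1075, 0.1346]), np.float64(0.0019021701265298067))
[array([0.6224, 0.1043, 0.128 ]), array([0.624 , 0.1091, 0.137 ])]
15.65 [0.6514 0.1053 0.0819] [-0.2618  0.6199 -1.3801] 0.0
```

Good contact with a 27 mm offset. I'll push on to the stop.

jog_arm(
  moves=[0, -0.2, 0, 0, 0, 0, 0, 0, -0.15, 0, 0, 0, 0, 0, 0, -0.1, 0, 0, 0, 0, 0, 0, -0.1, 0, 0, 0, 0, 0, 0, 0, 0, 0, 0, 0, 0, 0, 0, 0, 0, 0, 0, 0, 0, 0, 0, 0, 0, 0, 0, 0, 0, 0, 0, 0, 0, 0],
)

```text
t: 16.32
eef_pos: [0.6426, 0.1045, 0.0822]
tool_rot: [0.001, 0.68, 0.733, 0.001]
contact_force: [6.1, 0.6, -3.6]
gripper_width: -0.003
grasp_force: 2.6
```

jog_arm(
  moves=[0, -0.1, 0, 0, 0, 0, 0, 0, -0.1, 0, 0, 0, 0, 0, 0, 0, 0, 0, 0, 0, 0, 0, 0, 0, 0, 0, 0, 0, 0, 0, 0, 0, 0, 0, 0, 0, 0, 0, 0, 0, 0, 0, 0, 0, 0, 0, 0, 0, 0, 0, 0, 0, 0, 0, 0, 0],
)

```text
t: 16.98
eef_pos: [0.6425, 0.1045, 0.0828]
tool_rot: [0.004, 0.68, 0.733, 0.004]
contact_force: [15.3, 1.0, -11.4]
gripper_width: 0.002
grasp_force: 7.7
```

```bash
python3 ball.py
```

```text
s [304 194   7   6  27] [306.9259 196.0741]
w [ 182  265   65   56 2584] [214.6788 290.6772]
ball (array([0.6172, 0.106 , 0.1318]), np.float64(0.0022274645234917913))
[array([0.6156, 0.1044, 0.128 ]), array([0.6169, 0.1091, 0.137 ])]
17.0833 [0.6425 0.1044 0.0828] [ 16.0802   0.6469 -10.811 ] 7.663515508174896
```

The toggle is at its hard stop: the ball is at (0.617, 0.106) and the force has risen to about 16 N. I'll retreat and set up for the torch.

jog_arm(
  moves=[0, 0.5, 0, 0, 0, 0, 0, 0, 0.8, 0, 0, 0, 0, 0, 0, 0, -1, 0, 0, 0, 0, 0, 0, -1, 0, 0, 0, 0, 0, 0, -1, 0, 0, 0, 0, 0, 0, -1, 0, 0, 0, 0, 0, 0, -1, 0, 0, -1, 1, 0, 0, -1, 0, 0, -1, 1],
)

```text
t: 17.75
eef_pos: [0.6624, 0.1059, 0.2028]
tool_rot: [-0.0, 0.626, 0.78, -0.0]
contact_force: [0.2, -0.7, -0.3]
gripper_width: 0.275
grasp_force: 0.0
```

jog_arm(
  moves=[0, 0, -1, 0, 0, -1, 1, 0, 0, -1, 0, 0, -1, 1, 0, 0, 0, 0, 0, -1, 1, 0, 0, 0, 0, 0, -0.25, 1, 0, 0, 0, 0, 0, 0, 1, 0, 0, 0, 0, 0, 0, 1, 0, 0, 0, 0, 0, 0, 1, 0, 0, 0, 0, 0, 0, 1],
)

```text
t: 18.42
eef_pos: [0.6625, 0.106, 0.2411]
tool_rot: [-0.0, 0.536, 0.844, -0.001]
contact_force: [-0.2, 0.5, 0.2]
gripper_width: 1.003
grasp_force: 0.0
```

```bash
python3 ball.py; python3 - <<'E'
from h import *
from station import *
o=get_obs();print(o['q']);delta(o,[.4656,.229,.25],rot(25.3))
o['eef_pos']=np.array([.4656,.229,.25]);delta(o,[.4656,.229,.17])
E
```

```text
s [304 194   6   6  25] [306.36 196.24]
w [213 165  31  32 799] [228.0801 180.1227]
ball (array([0.6162, 0.1036, 0.1334]), np.float64(0.001190583462322738))
[array([0.6164, 0.1022, 0.128 ]), array([0.617 , 0.1043, 0.137 ])]
18.5167 [0.6626 0.106  0.2414] [-0.4401 -0.4688  0.3408] 0.0
[-0.48457998  0.45087948  0.33313679  1.53321894 -0.15429479  1.18446598
  0.31679321]
shift units(20mm) [ 9.76 -6.29 -0.42] turn units(4deg) [-0.01 -0.   -0.01] 
shift units(20mm) [-0.  0.  4.]
```

jog_arm(
  moves=[0.85, -0.55, 0, 0, 0, 0, 1, 0.85, -0.55, 0, 0, 0, 0, 1, 0.85, -0.55, 0, 0, 0, 0, 1, 0.85, -0.55, 0, 0, 0, 0, 1, 0.85, -0.55, 0, 0, 0, 0, 1, 0.85, -0.55, 0, 0, 0, 0, 1, 0.85, -0.55, 0, 0, 0, 0, 1, 0.85, -0.55, 0, 0, 0, 0, 1],
)

```text
t: 19.18
eef_pos: [0.5243, 0.1918, 0.2419]
tool_rot: [-0.0, 0.535, 0.845, -0.0]
contact_force: [0.1, 0.4, -0.4]
gripper_width: 1.001
grasp_force: 0.0
```

jog_arm(
  moves=[0.85, -0.55, 0, 0, 0, 0, 1, 0.85, -0.55, 0, 0, 0, 0, 1, 0.85, -0.55, 0, 0, 0, 0, 1, 0.4, -0.25, 0, 0, 0, 0, 1, 0, 0, 0, 0, -1, 0, 1, 0, 0, 0, 0, -1, 0, 1, 0, 0, 0, 0, -1, 0, 1, 0, 0, 0, 0, -1, 0, 1],
)

```text
t: 19.85
eef_pos: [0.4665, 0.2284, 0.2426]
tool_rot: [0.119, 0.53, 0.836, -0.075]
contact_force: [-0.0, -0.3, -0.3]
gripper_width: 1.004
grasp_force: 0.0
```

jog_arm(
  moves=[0, 0, 0, 0, -1, 0, 1, 0, 0, 0, 0, -1, 0, 1, 0, 0, 0, 0, -1, 0, 1, 0, 0, 0, 0, -1, 0, 1, 0, 0, 0, 0, -1, 0, 1, 0, 0, 0, 0, -1, 0, 1, 0, 0, 0, 0, -1, 0, 1, 0, 0, 0, 0, -0.25, 0, 1],
)

```text
t: 20.52
eef_pos: [0.4648, 0.2303, 0.2405]
tool_rot: [0.324, 0.492, 0.781, -0.206]
contact_force: [-0.5, 0.9, 0.2]
gripper_width: 1.0
grasp_force: 0.0
```

```bash
python3 - <<'E'
from h import *
from station import *
np.set_printoptions(precision=3,suppress=True)
o=get_obs();print(o['t'],o['eef_pos'],o['q']);delta(o,[.4656,.229,.17],rot(25.3,-45))
W=read_camera('wrist');T=read_camera('top');S=read_camera('side')
pickle.dump((W,T,S),open('a.pkl','wb'))
cv2.imwrite('pics/a.png',np.hstack([cv2.resize(W['color'],(400,300)),cv2.resize(T['color'][150:300,150:350],(400,300))]))
w=o['tool_rot'];R0=R.from_quat([*w[1:],w[0]])
print(proj(T,[o['eef_pos']+R0.apply([0,0,-dz]) for dz in(0,.04,.056)]),proj(W,[.4928,.1715,.1065]))
E
```

```text
20.5167 [0.465 0.23  0.24 ] [-1.202  0.4    0.233  1.86   0.584  1.381 -0.781]
shift units(20mm) [2.45 0.02 2.54] turn units(4deg) [0.01 0.05 0.06] 
[[194.915 227.978]
 [180.959 232.214]
 [175.17  233.971]] [[283.771 134.791]]
```

View pics/a.png

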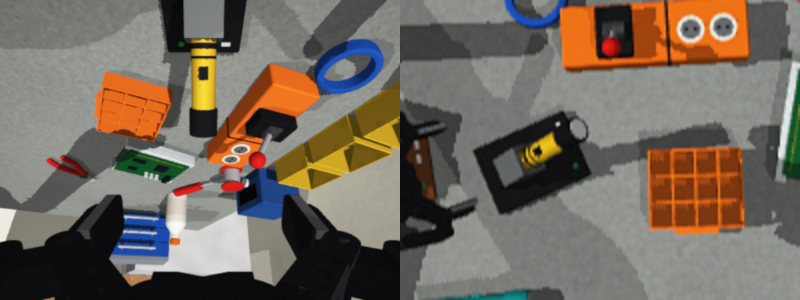

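The top crop shows the open fingertips at full-image (171.5,214) and (188.5,253.5), about 43 mm short of the TCP along the tool axis. That agrees with the offset. In the wrist view the torch is centred between the fingers. Approaching now.

jog_arm(
  moves=[0.6, 0, 0.6, 0, 0, 0, 1, 0.6, 0, 0.6, 0, 0, 0, 1, 0.6, 0, 0.6, 0, 0, 0, 1, 0.65, 0, 0.7, 0, 0, 0, 1, 0, 0, 0.7, 0, 0, 0, 1, 0, 0, 0.7, 0, 0, 0, 1, 0, 0, 0.6, 0, 0, 0, 1, 0, 0, 0, 0, 0, 0, 1],
)

```text
t: 21.33
eef_pos: [0.4787, 0.1989, 0.1435]
tool_rot: [0.323, 0.496, 0.779, -0.206]
contact_force: [-1.2, -0.1, 0.5]
gripper_width: 1.0
grasp_force: 0.0
```

```bash
cat > gr.py <<'E'
from h import *
from station import *
np.set_printoptions(precision=3,suppress=True)
o=get_obs();print(o['t'],o['eef_pos'],o['contact_force'],o['gripper_width'],o['grasp_force']);delta(o,[.5091,.137,.0683],rot(25.3,-45))
W=read_camera('wrist');hw=cv2.cvtColor(W['color'],cv2.COLOR_BGR2HSV)
m=cv2.inRange(hw,(18,120,80),(35,255,255));m[:,:220]=0;m[:,350:]=0
for v in range(0,300,20):
    x=np.nonzero(m[v])[0]
    if len(x)>8:print(v,x.min(),x.max(),(x.min()+x.max())/2)
a=np.array([.302,-.639,.707]);lens=np.array([.5079,.1395,.1419]);print('axis proj',proj(W,[lens-s*a for s in(.032,.05,.1)]).tolist())
E
python3 gr.py
```

```text
21.3333 [0.479 0.199 0.144] [-1.192 -0.073  0.531] 1.0004497048746095 0.0
shift units(20mm) [0.23 0.07 5.1 ] turn units(4deg) [-0.06  0.01 -0.04] 
120 262 310 286.0
140 263 309 286.0
160 264 309 286.5
180 264 309 286.5
200 265 308 286.5
220 265 308 286.5
240 267 305 286.0
axis proj [[285.4200176338108, 244.16373756060108], [285.3514663741631, 216.96312365893877], [285.1452469767832, 135.1368488976833]]
```

jog_arm(
  moves=[0.15, 0.05, 0.7, 0, 0, 0, 1, 0.08, 0.03, 0.7, 0, 0, 0, 1, 0, 0, 0.7, 0, 0, 0, 1, 0, 0, 0.7, 0, 0, 0, 1, 0, 0, 0.7, 0, 0, 0, 1, 0, 0, 0.7, 0, 0, 0, 1, 0, 0, 0.6, 0, 0, 0, 1, 0, 0, 0.3, 0, 0, 0, 1],
)

```text
t: 22.05
eef_pos: [0.5094, 0.1399, 0.0682]
tool_rot: [0.323, 0.495, 0.78, -0.205]
contact_force: [-0.3, -0.2, 0.3]
gripper_width: 1.003
grasp_force: 0.0
```

```bash
python3 gr.py; python3 - <<'E'
from station import *
import cv2,numpy as np
W=read_camera('wrist');S=read_camera('side')
cv2.imwrite('pics/b.png',np.hstack([cv2.resize(W['color'],(400,300)),cv2.resize(S['color'][150:240,210:330],(400,300),interpolation=2)]))
E
```

```text
22.05 [0.509 0.14  0.068] [-0.31  -0.202  0.337] 1.0025560450596782 0.0
shift units(20mm) [-0.09 -0.07  0.09] turn units(4deg) [-0.01 -0.   -0.02] 
180 238 322 280.0
200 251 309 280.0
220 240 321 280.5
240 241 320 280.5
260 242 320 281.0
280 243 319 281.0
axis proj [[279.2352034139884, 350.0300566186743], [278.9875436016299, 307.6988622243224], [278.19920490929286, 172.95225914740433]]
```

View pics/b.png

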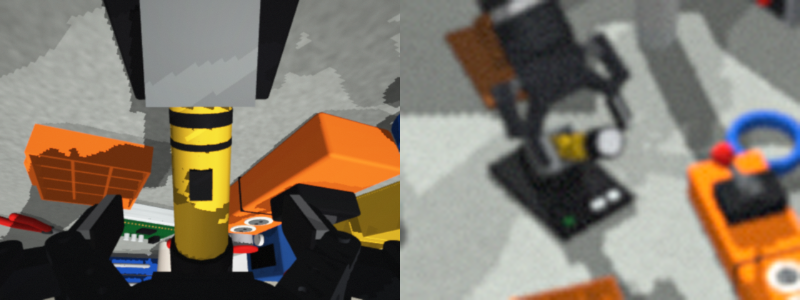

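The wrist view shows the fingers either side of the torch, which is centred at (200,200) between tips at about (124,195) and (275,195). The side crop shows them straddling the body between socket and head. Closing.

jog_arm(
  moves=[0, 0, 0, 0, 0, 0, 0.2, 0, 0, 0, 0, 0, 0, 0.2, 0, 0, 0, 0, 0, 0, 0.2, 0, 0, 0, 0, 0, 0, 0.2, 0, 0, 0, 0, 0, 0, 0.2, 0, 0, 0, 0, 0, 0, 0.2, 0, 0, 0, 0, 0, 0, 0.2, 0, 0, 0, 0, 0, 0, 0.2],
  grip_force=50,
)

```text
t: 22.87
eef_pos: [0.5089, 0.141, 0.0684]
tool_rot: [0.323, 0.494, 0.78, -0.205]
contact_force: [-1.6, 1.2, 2.4]
gripper_width: 0.314
grasp_force: 48.9
```

jog_arm(
  moves=[-0.3, 0, 0, 0, 0, 0, 0.2, -0.5, 0, 0, 0, 0, 0, 0.2, -0.5, 0, 0, 0, 0, 0, 0.2, -0.5, 0, 0, 0, 0, 0, 0.2, -0.5, 0, 0, 0, 0, 0, 0.2, -0.5, 0, 0, 0, 0, 0, 0.2, -0.5, 0, 0, 0, 0, 0, 0.2, -0.5, 0, 0, 0, 0, 0, 0.2],
)

```text
t: 23.53
eef_pos: [0.5322, 0.0912, 0.1229]
tool_rot: [0.323, 0.495, 0.78, -0.205]
contact_force: [0.9, -0.1, -1.9]
gripper_width: 0.311
grasp_force: 49.1
```

```bash
python3 gr.py
```

```text
23.5333 [0.532 0.091 0.123] [ 0.867 -0.149 -1.872] 0.3112947243983552 49.105063676834106
shift units(20mm) [ 3.75 -0.07  0.12] turn units(4deg) [-0.01 -0.   -0.01] 
0 231 328 279.5
20 232 328 280.0
40 234 327 280.5
60 235 327 281.0
80 236 326 281.0
100 236 326 281.0
120 237 325 281.0
140 239 325 282.0
160 253 307 280.0
180 241 324 282.5
200 248 314 281.0
220 242 323 282.5
240 244 322 283.0
260 220 322 271.0
280 247 320 283.5
axis proj [[278.84432487844595, 146.03791960192086], [278.5689439437445, 88.23536347737061], [277.67108675259163, -100.22518024073179]]
```

```bash
python3 - <<'E'
from h import *
from station import *
np.set_printoptions(precision=4,suppress=True)
R1=rot(25.3,-45);L=R1.inv().apply(np.array([.5079,.1395,.1419])-[.5089,.141,.0684]);print('lens local',L)
az=np.radians(-64.7);h=np.array([np.cos(az),np.sin(az),0]);lens=np.array([.529,-.195,.12])-.12*h
F=rot(25.3);tcp=lens-F.apply(L);print('lens',lens,'tcp',tcp)
o=get_obs();up=o['eef_pos']+[0,0,.08];delta(o,up)
o['eef_pos']=up;delta(o,[*tcp[:2],up[2]],F);print(F.inv().apply([tcp[0]-up[0],tcp[1]-up[1],0])/.02)
E
```

```text
lens local [-0.0526 -0.0015 -0.0513]
lens [ 0.4777 -0.0865  0.12  ] tcp [ 0.4566 -0.0383  0.0687]
shift units(20mm) [-2.83  0.01 -2.83] 
shift units(20mm) [-2.95 -6.17  2.94] turn units(4deg) [ 0.   11.27 -0.05] 
[-4.1461 -6.1827  0.    ]
```

jog_arm(
  moves=[-0.4, 0, -0.4, 0, 0, 0, 0.2, -0.4, 0, -0.4, 0, 0, 0, 0.2, -0.4, 0, -0.4, 0, 0, 0, 0.2, -0.4, 0, -0.4, 0, 0, 0, 0.2, -0.4, 0, -0.4, 0, 0, 0, 0.2, -0.4, 0, -0.4, 0, 0, 0, 0.2, -0.4, 0, -0.4, 0, 0, 0, 0.2, 0, 0, 0, 0, 0, 0, 0.2],
)

```text
t: 24.25
eef_pos: [0.5328, 0.0927, 0.2036]
tool_rot: [0.324, 0.495, 0.78, -0.203]
contact_force: [1.2, -0.1, -2.3]
gripper_width: 0.309
grasp_force: 49.2
```

Now untilt (11.25 units, gently) and then translate.

jog_arm(
  moves=[0, 0, 0, 0, 0.5, 0, 0.2, 0, 0, 0, 0, 0.75, 0, 0.2, 0, 0, 0, 0, 0.75, 0, 0.2, 0, 0, 0, 0, 0.75, 0, 0.2, 0, 0, 0, 0, 0.75, 0, 0.2, 0, 0, 0, 0, 0.75, 0, 0.2, 0, 0, 0, 0, 0.75, 0, 0.2, 0, 0, 0, 0, 0.75, 0, 0.2],
)

```text
t: 24.92
eef_pos: [0.5316, 0.092, 0.2012]
tool_rot: [0.16, 0.525, 0.829, -0.102]
contact_force: [0.4, 0.3, -2.2]
gripper_width: 0.314
grasp_force: 49.1
```

jog_arm(
  moves=[0, 0, 0, 0, 0.75, 0, 0.2, 0, 0, 0, 0, 0.75, 0, 0.2, 0, 0, 0, 0, 0.75, 0, 0.2, 0, 0, 0, 0, 0.75, 0, 0.2, 0, 0, 0, 0, 0.75, 0, 0.2, 0, 0, 0, 0, 0.75, 0, 0.2, 0, 0, 0, 0, 0.75, 0, 0.2, 0, 0, 0, 0, 0.25, 0, 0.2],
)

```text
t: 25.58
eef_pos: [0.532, 0.0899, 0.2011]
tool_rot: [-0.001, 0.537, 0.844, -0.0]
contact_force: [-0.1, -0.6, -2.4]
gripper_width: 0.311
grasp_force: 49.2
```

jog_arm(
  moves=[-0.4, -0.6, 0, 0, 0, 0, 0.2, -0.4, -0.6, 0, 0, 0, 0, 0.2, -0.4, -0.6, 0, 0, 0, 0, 0.2, -0.4, -0.6, 0, 0, 0, 0, 0.2, -0.4, -0.6, 0, 0, 0, 0, 0.2, -0.4, -0.6, 0, 0, 0, 0, 0.2, -0.4, -0.6, 0, 0, 0, 0, 0.2, -0.4, -0.6, 0, 0, 0, 0, 0.2],
)

```text
t: 26.25
eef_pos: [0.4715, -0.008, 0.2014]
tool_rot: [0.0, 0.535, 0.845, 0.0]
contact_force: [-0.5, -0.5, -3.0]
gripper_width: 0.308
grasp_force: 49.4
```

```bash
python3 - <<'E'
from h import *
from station import *
np.set_printoptions(precision=4,suppress=True)
o=get_obs();print(o['eef_pos'],o['q'],o['contact_force'],o['grasp_force']);delta(o,[.4566,-.0383,.0687],rot(25.3))
E
```

```text
[ 0.4715 -0.008   0.2014] [-0.3998  0.1328  0.3138  2.0396 -0.0494  0.976   0.3805] [-0.5142 -0.5385 -2.9724] 49.363247752189636
shift units(20mm) [-1.05 -1.32  6.63] turn units(4deg) [ 0.  0. -0.]
```

jog_arm(
  moves=[-0.35, -0.44, 0, 0, 0, 0, 0.2, -0.35, -0.44, 0.3, 0, 0, 0, 0.2, -0.35, -0.44, 0.6, 0, 0, 0, 0.2, 0, 0, 0.7, 0, 0, 0, 0.2, 0, 0, 0.7, 0, 0, 0, 0.2, 0, 0, 0.7, 0, 0, 0, 0.2, 0, 0, 0.7, 0, 0, 0, 0.2, 0, 0, 0.6, 0, 0, 0, 0.2],
)

```text
t: 26.92
eef_pos: [0.4571, -0.0374, 0.1141]
tool_rot: [-0.0, 0.535, 0.845, -0.0]
contact_force: [-1.1, 0.4, -2.6]
gripper_width: 0.311
grasp_force: 49.4
```

```bash
python3 - <<'E'
from h import *
from station import *
np.set_printoptions(precision=4,suppress=True)
o=get_obs();print(o['eef_pos'],o['q'],o['contact_force']);delta(o,[.4566,-.0383,.0687],rot(25.3))
T=read_camera('top');S=read_camera('side');w=o['tool_rot'];R0=R.from_quat([*w[1:],w[0]])
L=o['eef_pos']+R0.apply([-.0526,-.0015,-.0513]);print('lens pred',L,proj(T,L),proj(S,L))
a,b=T['color'][160:280,240:400],S['color'][210:330,230:390]
cv2.imwrite('pics/l.png',np.hstack([cv2.resize(a,(400,300),interpolation=2),cv2.resize(b,(400,300),interpolation=2)]))
E
```

```text
[ 0.4571 -0.0374  0.1141] [-0.3345  0.2398  0.3224  2.1563 -0.1091  0.7609  0.4999] [-1.0914  0.4425 -2.6284]
shift units(20mm) [-0.03 -0.04  2.27] turn units(4deg) [-0.01 -0.   -0.  ] 
lens pred [ 0.4782 -0.0856  0.1653] [[328.3904 227.7806]] [[280.6296 239.6196]]
```

View pics/l.png

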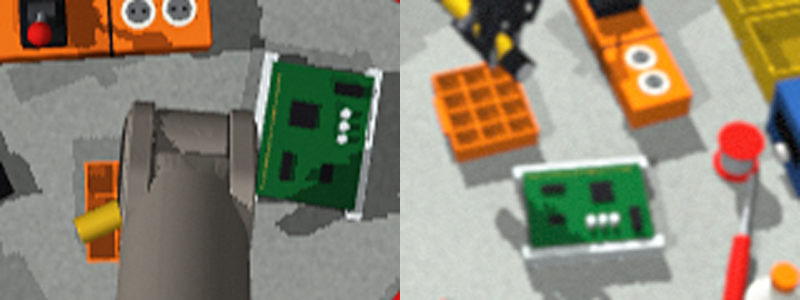

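The side crop shows the lens at full-image (280,239), against a prediction of (280.6,239.6), so the torch hasn't slipped. The top crop shows the tail at about (276,251). I'll descend the last 45 mm.

jog_arm(
  moves=[0, 0, 0.4, 0, 0, 0, 0.2, 0, 0, 0.4, 0, 0, 0, 0.2, 0, 0, 0.4, 0, 0, 0, 0.2, 0, 0, 0.4, 0, 0, 0, 0.2, 0, 0, 0.4, 0, 0, 0, 0.2, 0, 0, 0.25, 0, 0, 0, 0.2, 0, 0, 0, 0, 0, 0, 0.2, 0, 0, 0, 0, 0, 0, 0.2],
)

```text
t: 27.68
eef_pos: [0.4573, -0.0371, 0.07]
tool_rot: [-0.0, 0.535, 0.845, -0.0]
contact_force: [-0.3, -0.4, -2.4]
gripper_width: 0.31
grasp_force: 49.4
```

```bash
python3 - <<'E'
from h import *
from station import *
np.set_printoptions(precision=4,suppress=True)
o=get_obs();print(o['eef_pos'],o['q'],o['contact_force']);delta(o,[.4566,-.0383,.0687],rot(25.3))
T=read_camera('top');S=read_camera('side');w=o['tool_rot'];R0=R.from_quat([*w[1:],w[0]])
P=lambda s:o['eef_pos']+R0.apply([-.0526+s,-.0015,-.0513])
print('lens,tail pred',P(0),P(.15),proj(T,[P(0),P(.15)]),proj(S,[P(0),P(.15),P(.08)]))
for n,c,bx in(('top',T,(255,225,300,275)),('side',S,(225,195,295,260))):
    h=cv2.cvtColor(c['color'],cv2.COLOR_BGR2HSV);x0,y0,x1,y1=bx
    m=cv2.inRange(h[y0:y1,x0:x1],(19,110,60),(34,255,255));k,l,st,ce=cv2.connectedComponentsWithStats(m)
    for i in range(1,k):
        if st[i,4]>8:
            r=cv2.minAreaRect(np.argwhere(l==i)[:,::-1].astype(np.float32));print(n,'yellow',st[i,:2]+[x0,y0],st[i,2:],ce[i]+[x0,y0],r[1:])
print('switch, board check')
for c in(T,S):
    h=cv2.cvtColor(c['color'],cv2.COLOR_BGR2HSV);m=cv2.morphologyEx(cv2.inRange(h,(50,80,30),(90,255,255)),cv2.MORPH_CLOSE,np.ones((5,5)))
    for x in cv2.findContours(m,0,2)[0]:
        if 900<cv2.contourArea(x)<5000:print(cv2.minAreaRect(np.float32([plane(c,p,.029)[:2] for p in x[:,0]])))
# lens: bright disc in side image near prediction
u,v=proj(S,P(0))[0].round().astype(int);g=cv2.cvtColor(S['color'],cv2.COLOR_BGR2GRAY);print(u,v);print(g[v-9:v+10,u-12:u+10])
E
python3 ball.py|head -3
```

```text
[ 0.4573 -0.0371  0.07  ] [-0.3101  0.3188  0.3006  2.1885 -0.1529  0.6541  0.5392] [-0.3442 -0.3927 -2.3588]
shift units(20mm) [-0.04 -0.06  0.06] turn units(4deg) [-0.01 -0.   -0.  ] 
lens,tail pred [ 0.4785 -0.0853  0.1212] [0.4144 0.0504 0.1213] [[326.9224 228.8336]
 [273.333  252.4881]] [[280.4309 248.7609]
 [250.9291 220.3823]
 [264.3255 233.2687]]
top yellow [270 241] [ 18  17 184] [279.     248.6739] ((10.84163761138916, 18.124568939208984), 65.55604553222656)
side yellow [248 213] [ 12  14 113] [253.6726 219.3274] ((12.727920532226562, 9.192387580871582), 45.0)
side yellow [260 228] [ 3  5 12] [260.9167 230.1667] ((4.0, 2.0), 90.0)
side yellow [268 232] [ 8 11 61] [271.3934 236.1803] ((9.943960189819336, 7.033533096313477), 75.96376037597656)
switch, board check
((0.5294219851493835, -0.19600023329257965), (0.11218120157718658, 0.15233048796653748), 82.07913208007812)
((0.529519259929657, -0.19346162676811218), (0.10830316692590714, 0.150519460439682), 81.84349822998047)
280 249
[[100 106 124 115  89  60  38  28  26  23  28  57  96 143 170 197 209 209
  214 210 211 207]
 [10
[... 1099 characters left out ...]
183 188 200]
 [114 130 135 110  86  86  91  99 113 120 112 109 130 163 188 186 186 186
  180 180 182 201]
 [105 131 143 130 103  94  97  99 109 127 131 126 137 157 181 189 184 183
  182 179 183 194]
 [110 121 141 134 115 106 111 122 132 134 143 142 142 145 175 185 186 185
  178 181 180 188]
 [113 128 143 148 137 126 132 138 141 141 136 130 121 130 156 181 184 181
  183 184 182 188]
 [132 138 148 156 149 136 128 125 125 114 113 100  99 108 143 179 190 182
  182 177 180 183]
 [138 138 139 147 148 123 104  97  96 100  94  95  97 102 134 171 187 183
  180 178 182 181]]
s [304 194   6   6  24] [306.25   196.2083]
w none
27.8833 [ 0.4579 -0.037   0.0706] [ 0.3827 -0.6227 -2.5323] 49.41211402416229
```

The lens is at about (0.478, -0.085, 0.121), level and aimed at the board's middle. The board is unmoved and the switch is still off. I'll let it settle and hand in.

jog_arm(
  moves=[0, 0, 0, 0, 0, 0, 0.2, 0, 0, 0, 0, 0, 0, 0.2, 0, 0, 0, 0, 0, 0, 0.2, 0, 0, 0, 0, 0, 0, 0.2, 0, 0, 0, 0, 0, 0, 0.2, 0, 0, 0, 0, 0, 0, 0.2, 0, 0, 0, 0, 0, 0, 0.2, 0, 0, 0, 0, 0, 0, 0.2],
)

```text
t: 28.55
eef_pos: [0.4575, -0.037, 0.0703]
tool_rot: [0.0, 0.535, 0.845, 0.0]
contact_force: [-0.9, 0.0, -1.9]
gripper_width: 0.311
grasp_force: 49.4
```

```bash
python3 -c "
from station import *
print(get_obs()['eef_pos']);print(hand_in())"
```

```text
[ 0.45752708 -0.03699315  0.07026657]
the job is handed in; nothing more can be done
None
```

The job is handed in (no verdict was returned): the charger toggle is at its off stop, and the torch is held level with its lens about 12 cm above the bench and about 12 cm short of the board's middle, pointing at it; the toggle took three tries, during which it swung back to on once, before I drew the torch.

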